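Strike the mark into the plain tag

ROBOT

A 6-joint arm with a two-finger parallel gripper is mounted at the origin on the work surface. World frame = base frame: x ahead of the robot, y to its left, z up, the work surface at z = 0. Lengths are in mm, angles in rad, forces in N, time in s.
With the tool pointing down it reaches from about 350 to 975 mm from the base axis. Payload 17.4 kg.
Tool frame: the origin (TCP) lies midway between the tips of the shut fingers; the grasp point (between the pads) lies 19 mm behind it; z points along the fingers, y is the line along which they close (so a half turn about z gives the same grasp; the last joint's range is limited). The gripper opens to 85 mm and grips with 20 to 120 N. Pads are 22 mm wide; open, the fingers measure 114 mm over their backs; the gripper's body (76 mm by 85 mm) begins 54 mm behind the grasp point. The pads swing forward as they close: fully open they stand 13 mm farther back than shut.
Start: joints at [-1.387, 0.116, 1.442, -0, 1.584, -0.038], TCP at [148.48, -658.473, 231.303] pointing down, gripper open.
Joint ranges: [-2.83, 2.83], [-0.83, 2.19], [0.07, 2.5], [-1.14, 4.28], [0.01, 3], [-2.97, 2.97]. Speed limits (rad/s): [1.89, 1.89, 2.22, 3.14, 3.14, 3.14].

INTERFACE

Orientations are given as a unit quaternion [x, y, z, w].
In Python, from cell import state, eyes, job gives the robot as it stands.
- The arm moves only by the tool drive_tool, never from a script. Its argument "increments" is text: rows parted by semicolons, each of 7 numbers parted by spaces: the shift along the tool's x, y, z normalised to -1 to 1, where 1 is 0.4 m, then the turn, a rotation vector about the tool's x, y, z normalised to -1 to 1, where 1 is pi/4 rad, then the opening, from 0 (shut) to 1 (fully open). A call has 1 to 5 rows; each row is the pose to reach, as a shift and turn from the pose commanded when the call began, along the tool's axes at that moment; what a row does not reach only later rows make up. A row lasts 1/10 s, in which the tool goes at most 50 mm and 8.59 degrees, less where a joint would pass 70% of its speed; a pose out of reach is approached as far as the arm can. A call with a number of a shift or a turn outside -1 to 1 is refused whole. A call with a gripper value outside its range is refused whole. The fingers move at their own pace and stop on an object; "grip_force" is the grip in N (left out, the last holds). Time passes only in rows, so rows that repeat a pose let the fingers close. It gives the time, the measured TCP pose, the force, the opening and the grip force at its end, in the units of the state.
- state(): the state, without advancing time (a new reading comes with each control period).
- eyes.snapshot(name): name is "scene" or "top" or "wrist"; returns the picture (400x640x3 uint8, blue, green, red); there is no depth.
- eyes.calibration(name): a dict with "mtx" (3x3 intrinsics, pixels), "dist" ([k1, k2, p1, p2, k3] as OpenCV has them; the pictures are not rectified), "origin" and "orientation" of the camera in the world. Camera axes: x right, y down, z forward; pixel columns grow to the right and rows downward; lengths in mm; the calibration is good to about 2 mm. A picture is of the moment at which its call begins: read the wrist's pose just before it. calibration takes no time and is no camera call; for the wrist camera it gives the pose at the moment of the call.
- job.close_job(): hands the job in; it is judged then, once.
The state is a dict: "t": time; "q": joint angles; "dq": joint speeds; "joint_torque": joint torques, N m; "position": TCP position; "tcp_rot": TCP orientation; "force": force on the tool from outside, world axes, zero at the start; "moment": the same for the moment, N m; "width": opening from 0.0 (shut) to 1.0 (fully open); "grip_force": force on a finger pad.
Only numpy, scipy, OpenCV 4.12 (cv2) and the standard library are available. Lean on these libraries where they do the work, as an engineer would, in place of code of your own. Each camera call takes 0.05 s, during which the arm holds its last target. There are 200 camera calls.

TASK

In the marking jig lie three brass tags: two are finished, with a window cut through the end, and one is still plain. Pick up the mallet by its handle and, with its face, knock the sprung stamp over the plain tag fully down to its stop with a brisk blow (not a slow push, and not with the gripper), leaving the other two stamps alone and the tags where they lie. Then stand the mallet on its face, wholly on the leather pad, and let go, without shoving the other things on the bench.

Things in the scene. Friction and masses are not known exactly. Their poses are not given: they have to be found in the camera images.
- mallet: rawhide mallet, 350 g: an upright round head 54 mm in diameter and 90 mm tall with a flat face at each end, standing on its lower face, and a level flat-sided wooden handle (22 mm wide, 26 mm tall) that leaves the head along the body's -x, its axis 45 mm above the lower face, its end 152 mm from the head's axis. Origin: centre of the lower (striking) face; z up along the head
- mallet_grip (a point): point on the mallet handle's axis to grip across (fingers closing along the mallet's y), 62 mm from the head's axis (mallet frame: x -62 mm, z +45 mm), close to the head
- pad: brown leather pad fixed to the bench, 170 x 170 mm, 6 mm thick; origin at the centre of its underside, so its top is 6 mm above; may lie to either side of the jig
- jig: fixed steel marking jig: bed 120 mm (x) by 240 mm (y), top of bed 30 mm high, with three slots open to +x, 75 mm apart in y (y = +75 left, 0 middle, -75 mm right), and over them a steel bridge (x -25 to +25 mm, top 66 mm high) that guides three sprung stamps. Origin at the centre of its underside, x pointing away from the robot
- plain_tag: brass tag 130 x 40 x 4 mm, solid all over, lying in one of the three slots and sticking out 55 to 60 mm from under the bridge at the +x side; origin at the centre of its underside, x along its length; the stamp above it is about 17 mm to its -x. Which slot it is in changes
- pierced_tag_1: brass tag of the same outline, finished: its +x end has a window 36 x 22 mm cut through it, seen from above; in another slot; origin as plain_tag
- pierced_tag_2: a second finished tag with a window; same as pierced_tag_1, in the remaining slot
- stamp_left (a joint): left stamp (jig y = +75 mm): 0 = up, grows as it is driven down, 0.030 m = fully down on its stop; a spring (about 3 N at the top, 7 N at the bottom) returns it to 0
- stamp_left_top (a point): centre of the flat top of the left stamp's round steel head (34 mm across, 10 mm thick), 107 mm above the bench when up, 77 mm when fully down; moves with the stamp
- stamp_middle (a joint): middle stamp (jig y = 0 mm): 0 = up, grows as it is driven down, 0.030 m = fully down on its stop; a spring (about 3 N at the top, 7 N at the bottom) returns it to 0
- stamp_middle_top (a point): centre of the flat top of the middle stamp's round steel head (34 mm across, 10 mm thick), 107 mm above the bench when up, 77 mm when fully down; moves with the stamp
- stamp_right (a joint): right stamp (jig y = -75 mm): 0 = up, grows as it is driven down, 0.030 m = fully down on its stop; a spring (about 3 N at the top, 7 N at the bottom) returns it to 0
- stamp_right_top (a point): centre of the flat top of the right stamp's round steel head (34 mm across, 10 mm thick), 107 mm above the bench when up, 77 mm when fully down; moves with the stamp
- bowl_1: loose open aluminium bowl, 100 mm across, 45 mm high; bystander
- bowl_2: loose open aluminium bowl, 90 mm across, 50 mm high; bystander
- jar: loose white plastic jar, 60 mm across, 70 mm high; bystander
- screwdriver: loose screwdriver lying on the bench between robot and jig, under 35 mm high; bystander
- wax_block: loose carving-wax block 70 x 40 x 30 mm; bystander
Mind the look-alikes: they are no part of the job. What is shaped like the mallet but green is not meant. What is shaped like the plain_tag but pink or red is not meant.

How it is judged:
By the outcome, as a careful person would: the job done as asked, in the order asked, and still so for the second after the job is handed in, with the robot touching nothing.
It also fails if it takes over 48 s, if anything falls off the work surface, if the arm or the gripper's body presses on something with over 40 N, if the wrist force passes 120 N, or if a joint passes its speed limit or range.

## Working session

There is one attempt and no reset: what is moved stays moved. The work goes in short steps, Python scripts to look and compute and a tool call to move; the robot and the scene stay as the last step left them, time stands still between calls to the robot, and variables do not carry over. Pictures are saved under pics/ and viewed, at most 10 in all, crops included, and the job is handed in when it is done.

Besides the shell and the picture viewer there is one more tool, called after ">>>" as name(argument=value, ...) on one line, values as JSON. drive_tool: Moves the arm, as the interface text tells. Scaled input: -1 to 1 covers 0.4 m each way for a shift and pi/4 rad each way for a turn. Its arguments: {"type":"object","properties":{"increments":{"type":"string"},"grip_force":{"type":"number"}},"required":["increments"]}

```bash
mkdir -p pics; ls
python3 - <<'E'
from cell import state, eyes, job
import cv2
for n in("scene","top"):
    cv2.imwrite(f"pics/{n}0.png",eyes.snapshot(n)); c=eyes.calibration(n); print(n,c)
print(state())
E
```

```text
pics
scene {'mtx': array([[426.34632387,   0.        , 319.05117573],
       [  0.        , 426.34632387, 199.21352347],
       [  0.        ,   0.        ,   1.        ]]), 'dist': array([-0.02003507,  0.        ,  0.        ,  0.        ,  0.        ]), 'origin': array([1452.37633552, -433.77583479,  847.64778736]), 'orientation': array([ 0.74101146,  0.4917298 , -0.25771916, -0.37773623])}
top {'mtx': array([[427.56366011,   0.        , 315.54634269],
       [  0.        , 427.56366011, 200.70330252],
       [  0.        ,   0.        ,   1.        ]]), 'dist': array([0.00133862, 0.        , 0.        , 0.        , 0.        ]), 'origin': array([ 296.63711941,  -41.56332219, 1254.36114297]), 'orientation': array([ 0.71384924, -0.69610419,  0.05274886, -0.0554597 ])}
{'t': 0.1, 'q': array([-1.38680174e+00,  1.16426708e-01,  1.44221792e+00, -4.34565946e-05,
        1.58396027e+00, -3.77853979e-02]), 'dq': array([ 0.00060091, -0.00069999, -0.00209239,  0.00100252, -0.000492  ,
        0.00139877]), 'joint_torque': array([ 1.95784407e-03, -7.33665133e+01, -6.33788967e+01, -1.68091213e-05,
        5.22868489e-03, -8.23639311e-06]), 'position': array([ 148.43516164, -658.30490361,  230.63152872]), 'tcp_rot': array([ 9.93857906e-01,  1.10662582e-01, -5.86355602e-05, -5.03185169e-04]), 'force': array([ 0.59153635, -0.68238213, -0.75181474]), 'moment': array([-0.0113656 , -0.01002316, -0.00795916]), 'grip_force': 0.0, 'width': 1.002920018168491}
```

View pics/scene0.png

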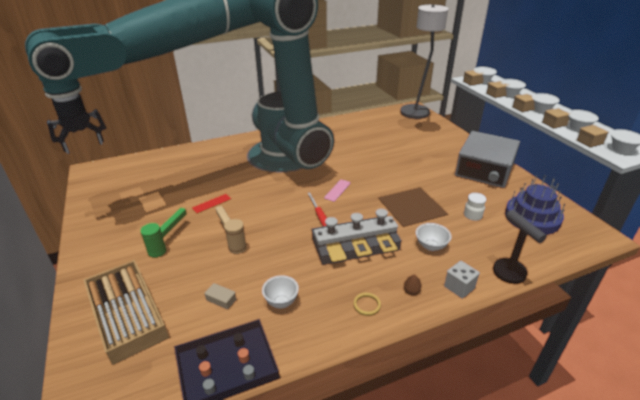

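View pics/top0.png

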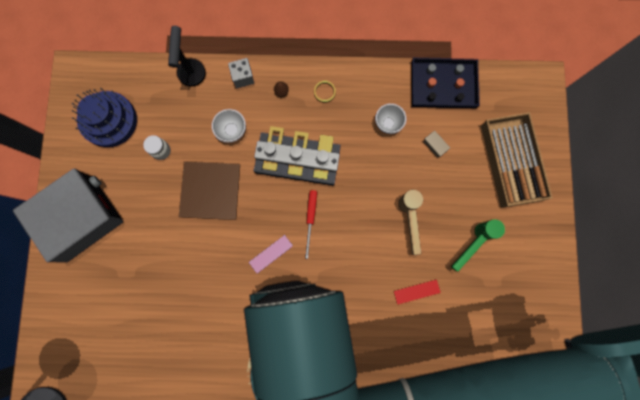

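The scene view shows the natural mallet at (235,235), the green look-alike at (155,240), and the jig at (357,240).
The top view shows the same mallet with its head at (413,200) and handle end at (416,252). The stamps are at (270,150), (295,153) and (323,158), the tag ends at (276,135), (300,140) and (326,143), and the pad at (210,190).
Two mallets are candidates. The tan one at (413,200) fits, because the green one at (490,230) is excluded. Of the tags, the ends at (276,135) and (300,140) look windowed and (326,143) looks solid; pink (270,253) and red (417,291) are excluded. I'll confirm in a crop and measure.

```bash
cat > h.py <<'E'
import numpy as np, cv2
from cell import state, eyes, job
from scipy.spatial.transform import Rotation as R
def ray(c,uv):
    p=cv2.undistortPoints(np.array(uv,float).reshape(-1,1,2),c["mtx"],c["dist"]).reshape(-1,2)
    return R.from_quat(c["orientation"]).apply(np.c_[p,np.ones(len(p))])
def plane(c,uv,z):
    d=ray(c,uv); return c["origin"]+d*((z-c["origin"][2])/d[:,2])[:,None]
def proj(c,P):
    r=R.from_quat(c["orientation"]).inv(); 
    return cv2.projectPoints(np.array(P,float).reshape(-1,3),r.as_rotvec(),r.apply(-c["origin"]),c["mtx"],c["dist"])[0].reshape(-1,2)
E
python3 - <<'E'
from h import *
im=cv2.imread("pics/top0.png"); c=eyes.calibration("top")
hsv=cv2.cvtColor(im,cv2.COLOR_BGR2HSV)
for p in[(413,200),(415,240),(210,190),(270,150),(323,158),(326,143),(450,200),(276,131),(276,139),(262,173)]: print(p,hsv[p[1],p[0]])
a=cv2.resize(im[115:195,245:350],None,fx=5,fy=5,interpolation=2)
b=cv2.resize(im[185:265,380:450],None,fx=5,fy=5,interpolation=2)
cv2.imwrite("pics/crop1.png",cv2.resize(np.hstack([a[:400],b[:400]]),(800,366)))
E
```

```text
(413, 200) [ 20  81 194]
(415, 240) [ 19  99 194]
(210, 190) [ 12 120  98]
(270, 150) [ 20   8 186]
(323, 158) [ 20   8 192]
(326, 143) [ 24 138 194]
(450, 200) [ 13 149 169]
(276, 131) [ 19 148 121]
(276, 139) [105   7  75]
(262, 173) [10 38 40]
```

View pics/crop1.png

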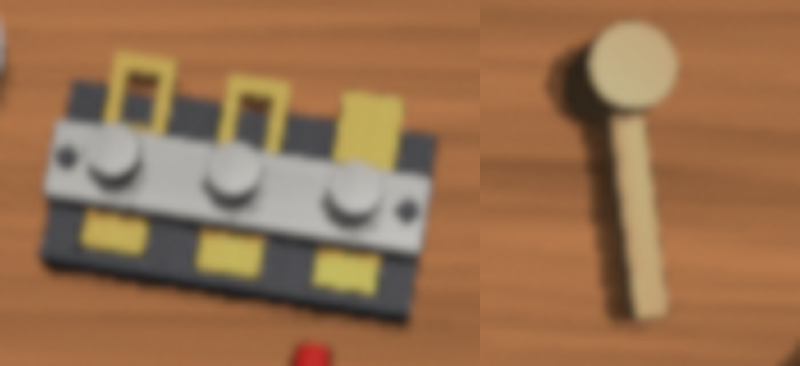

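The crop shows the right tag (crop 370,130) solid all over and the other two windowed, so the right stamp is the one to hit. The tan mallet is confirmed. Now the measurements.

```bash
cat > m.py <<'E'
from h import *
im=cv2.imread("pics/top0.png"); sc=cv2.imread("pics/scene0.png"); c=eyes.calibration("top"); cs=eyes.calibration("scene")
hsv=cv2.cvtColor(im,cv2.COLOR_BGR2HSV)
def comp(m,p):
    n,l,s,ce=cv2.connectedComponentsWithStats(m.astype(np.uint8)); return (l==l[p[1],p[0]])
H,S,V=[hsv[...,i].astype(int) for i in range(3)]
m=comp((H>14)&(H<28)&(S<125)&(V>145),(413,200)); ys,xs=np.nonzero(m); print("mallet",m.sum(),xs.min(),xs.max(),ys.min(),ys.max())
# head: circle fit via opening
hd=cv2.morphologyEx(m.astype(np.uint8),cv2.MORPH_OPEN,cv2.getStructuringElement(2,(13,13)))
cn=cv2.findContours(hd,0,1)[0][0]; (u,r)=cv2.minEnclosingCircle(cn); mo=cv2.moments(hd,True); u=(mo["m10"]/mo["m00"],mo["m01"]/mo["m00"])
hp=plane(c,[u],90)[0]; print("head",u,r,hp,"diam mm",2*np.sqrt(hd.sum()/np.pi)/c["mtx"][0,0]*(c["origin"][2]-90))
ha=(m&(cv2.dilate(hd,np.ones((3,3)))==0)); y,x=np.nonzero(ha); P=plane(c,np.c_[x,y],58)
vx,vy,x0,y0=cv2.fitLine(P[:,:2].astype(np.float32),cv2.DIST_L2,0,.01,.01).ravel()
if vx<0: vx,vy=-vx,-vy
end=P[P[:,0].argmin()]; print("handle dir yaw",np.degrees(np.arctan2(vy,vx)),"dir from centroid to head",np.degrees(np.arctan2(*(hp-P.mean(0))[[1,0]])),"end dist",np.dot(hp[:2]-end[:2],[vx,vy]))
# jig: stamps
g=cv2.resize(cv2.cvtColor(im,6)[115:195,245:350],None,fx=8,fy=8,interpolation=2)
ci=cv2.HoughCircles(g,cv2.HOUGH_GRADIENT,1,120,param1=60,param2=12,minRadius=40,maxRadius=60)
for q in sorted(ci[0].tolist()): 
    uv=((q[0]+.5)/8-.5+245,(q[1]+.5)/8-.5+115); print("circle",uv,q[2]/8,plane(c,[uv],107)[0])
man=[(270.2,148.3),(296,152.2),(322.2,156.1)]; print("manual",plane(c,man,107))
# tag rear/front brass
b=(H>20)&(H<32)&(S>110)&(V>130); b[:125]=0;b[185:]=0;b[:,:250]=0;b[:,345:]=0
n,l,s,ce=cv2.connectedComponentsWithStats(b.astype(np.uint8))
for i in range(1,n):
    if s[i,4]>30: print("brass",ce[i],s[i,4],plane(c,[ce[i]],33)[0])
p=comp((H<18)&(S>80)&(V<125)&(V>70),(210,190)); cn=max(cv2.findContours(p.astype(np.uint8),0,1)[0],key=cv2.contourArea)
bx=cv2.boxPoints(cv2.minAreaRect(cn)); B=plane(c,bx,6); print("pad",B,B.mean(0),[np.linalg.norm(B[i]-B[i-1]) for i in range(4)])
print("scene check",proj(cs,[hp,B.mean(0)]))
E
python3 m.py
```

```text
mallet 289 404 423 189 208
head (413.3763440860215, 198.72759856630825) 9.617792129516602 [ 488.58591962 -304.20294168   90.        ] diam mm 51.32678697574993Traceback (most recent call last):
  File "m.py", line 12, in <module>
    ha=(m&(cv2.dilate(hd,np.ones((3,3)))==0)); y,x=np.nonzero(ha); P=plane(c,np.c_[x,y],58)
                                                                     ~~~~~^^^^^^^^^^^^^^^^^
  File "h.py", line 8, in plane
    d=ray(c,uv); return c["origin"]+d*((z-c["origin"][2])/d[:,2])[:,None]
  File "h.py", line 5, in ray
    p=cv2.undistortPoints(np.array(uv,float).reshape(-1,1,2),c["mtx"],c["dist"]).reshape(-1,2)
      ~~~~~~~~~~~~~~~~~~~^^^^^^^^^^^^^^^^^^^^^^^^^^^^^^^^^^^^^^^^^^^^^^^^^^^^^^^
cv2.error: OpenCV(4.12.0) /io/opencv/modules/calib3d/src/undistort.dispatch.cpp:347: error: (-215:Assertion failed) CV_IS_MAT(_src) && CV_IS_MAT(_dst) && (_src->rows == 1 || _src->cols == 1) && (_dst->rows == 1 || _dst->cols == 1) && _src->cols + _src->rows - 1 == _dst->rows + _dst->cols - 1 && (CV_MAT_TYPE(_src->type) == CV_32FC2 || CV_MAT_TYPE(_src->type) == CV_64FC2) && (CV_MAT_TYPE(_dst->type) == CV_32FC2 || CV_MAT_TYPE(_dst->type) == CV_64FC2) in function 'cvUndistortPointsInternal'
```

The handle is a separate component because of the shaded neck, so I'll seed it on its own.

```bash
sed -i 's/^ha=(m&(cv2.dilate(hd,np.ones((3,3)))==0));/ha=comp((H>14)\&(H<28)\&(S<125)\&(V>145)\&(cv2.dilate(hd,np.ones((3,3)))==0),(415,240));/' m.py; python3 m.py
```

```text
mallet 289 404 423 189 208
head (413.3763440860215, 198.72759856630825) 9.617792129516602 [ 488.58591962 -304.20294168   90.        ] diam mm 51.32678697574993
handle dir yaw 6.179303 dir from centroid to head 6.389181559010626 end dist 150.31060941100375
circle (269.375, 145.875) 6.237500190734863 [624.16852608  96.87843292 107.        ]
circle (295.75, 151.125) 5.962500095367432 [611.00336241  23.33431547 107.        ]
circle (322.625, 154.625) 6.474999904632568 [602.89191616 -51.17693013 107.        ]
manual [[617.30094218  94.30564421 107.        ]
 [607.96089436  22.54442162 107.        ]
 [598.67562495 -50.09994215 107.        ]]
brass [275.98058252 134.09708738] 103 [681.7641177   87.74706213  33.        ]
brass [300.75229358 137.99082569] 109 [671.64587238  14.02393189  33.        ]
brass [325.2712766  142.66489362] 188 [659.15777492 -58.7783662   33.        ]
brass [269.57647059 165.97647059] 85 [584.60270142 102.68055801  33.        ]
brass [294.78181818 170.21818182] 110 [573.74101948  28.48823243  33.        ]
brass [320.30392157 173.80392157] 102 [564.89262493 -46.33744196  33.        ]
pad [[431.15351332 367.96466348   6.        ]
 [603.17392652 368.08292493   6.        ]
 [594.35473897 194.36472567   6.        ]
 [422.80688015 197.79328162   6.        ]] [512.87226474 282.05139893   6.        ] [np.float64(170.3759533769173), np.float64(172.02045384221844), np.float64(173.9419179610414), np.float64(171.582116962478)]
scene check [[233.58468344 224.4615025 ]
 [412.08833121 204.43228123]]
```

Measurements:

| Item | Measured | Check |
|---|---|---|
| Mallet head | (488.6, -304.2), yaw 6.3° | Diameter about 51 mm, handle end 150 mm from the axis; both fit |
| Grip point | (427, -311) | 62 mm back along the handle |
| Right stamp | about (601, -51) | Jig yaw about -7.7°, stamp pitch about 75 mm; fits |
| Pad | Centre (513, 282) | Sides about 172 mm; fits |

I'll move above the grip point now.

>>> drive_tool(increments="0.87 -0.694 0.253 0 0 0.142 1;0.87 -0.694 0.253 0 0 0.142 1;0.87 -0.694 0.253 0 0 0.142 1;0.87 -0.694 0.253 0 0 0.142 1;0.87 -0.694 0.253 0 0 0.142 1")

```text
t: 0.6
position: [301.7, -466.5, 175.2]
tcp_rot: [0.998, 0.055, -0.0, -0.0]
force: [0.2, -0.6, -0.1]
width: 1.001
grip_force: 0.0
```

```bash
cat > d.py <<'E'
import sys; from h import *
# usage: d.py x y z yaw_deg : increments from the present pose, tool pointing down
x,y,z,w=map(float,sys.argv[1:5]); s=state(); r=R.from_quat(s["tcp_rot"]); a=np.radians(w)
T=R.from_matrix(np.array([[np.cos(a),np.sin(a),0],[np.sin(a),-np.cos(a),0],[0,0,-1]]))
d=r.inv().apply(np.array([x,y,z])-s["position"])/400; t=(r.inv()*T).as_rotvec()/(np.pi/4)
X=r.as_matrix()[:,0]; print("t",s["t"],"pos",s["position"].round(1),"yaw",np.degrees(np.arctan2(X[1],X[0])).round(2),"F",s["force"].round(1),"w",round(s["width"],3),"grip",s["grip_force"])
print(d.round(4),t.round(4))
E
python3 d.py 427 -311 130 6.3
```

```text
t 0.6 pos [ 301.7 -466.5  175.2] yaw 6.3 F [ 0.2 -0.6 -0.1] w 1.001 grip 0.0
[ 0.354  -0.3519  0.1131] [-0.0002  0.0001 -0.    ]
```

>>> drive_tool(increments="0.354 -0.352 0.113 0 0 0 1;0.354 -0.352 0.113 0 0 0 1;0.354 -0.352 0.113 0 0 0 1;0.354 -0.352 0.113 0 0 0 1;0.354 -0.352 0.113 0 0 0 1")

```text
t: 1.1
position: [428.0, -308.8, 129.0]
tcp_rot: [0.998, 0.057, -0.0, -0.001]
force: [0.5, -0.8, 0.4]
width: 1.001
grip_force: 0.0
```

```bash
python3 d.py 427 -311 130 6.3; python3 -c "
from h import *
cv2.imwrite('pics/w1.png',eyes.snapshot('wrist')); c=eyes.calibration('wrist')
print(proj(c,[[427,-311,58],[427-80,-320,58],[488.6,-304.2,90],[427,-311,45]]))"
```

```text
t 1.1 pos [ 428.  -308.8  129. ] yaw 6.54 F [ 0.5 -0.8  0.4] w 1.001 grip 0.0
[-0.0031  0.0053 -0.0024] [-0.0028  0.0011  0.0054]
[[324.54889494 212.8025325 ]
 [324.19450044 299.18211515]
 [325.3524974  136.80868334]
 [324.48602699 207.1886546 ]]
```

View pics/w1.png

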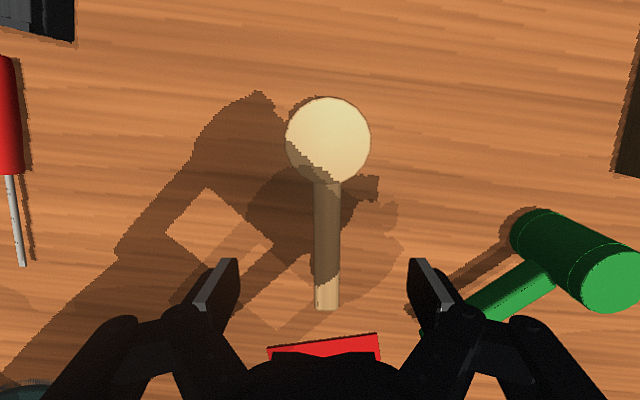

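The wrist view shows the mallet head at (328,139) against a predicted (325,137). The handle is vertical at u≈327, between the fingers, and the green mallet is well to the side. I'll descend and grip.

>>> drive_tool(increments="-0.003 0.007 0.1 0 0 0.005 1;-0.003 0.007 0.18 0 0 0.005 1;-0.003 0.007 0.235 0 0 0.005 1;-0.003 0.007 0.258 0 0 0.005 1;-0.003 0.007 0.258 0 0 0.005 1", grip_force=120)

```text
t: 1.65
position: [424.5, -316.0, 26.8]
tcp_rot: [0.999, 0.053, -0.001, -0.001]
force: [0.6, 0.2, 0.2]
width: 0.998
grip_force: 0.0
```

>>> drive_tool(increments="0 0 0 0 0 0 0;0 0 0 0 0 0 0;0 0 0 0 0 0 0;0 0 0 0 0 0 0;0 0 0 0 0 0 0", grip_force=120)

```text
t: 2.15
position: [425.5, -315.7, 28.1]
tcp_rot: [0.999, 0.053, 0.0, 0.0]
force: [-1.6, 1.9, 5.8]
width: 0.238
grip_force: 116.5
```

>>> drive_tool(increments="0 0 0 0 0 0 0;0 0 0 0 0 0 0;0 0 0 0 0 0 0;0 0 0 0 0 0 0")

```text
t: 2.55
position: [425.5, -315.7, 28.1]
tcp_rot: [0.999, 0.053, 0.0, 0.0]
force: [-2.4, 1.7, 5.3]
width: 0.236
grip_force: 116.5
```

```bash
python3 d.py 427 -312 200 6.3
```

```text
t 2.55 pos [ 425.5 -315.7   28.1] yaw 6.1 F [-2.4  1.7  5.3] w 0.236 grip 116.49981737136841
[ 0.0049 -0.0086 -0.4297] [ 0.0005 -0.0005 -0.0044]
```

>>> drive_tool(increments="0 0 -0.06 0 0 0 0;0 0 -0.16 0 0 0 0;0 0 -0.28 0 0 0 0;0 0 -0.4 0 0 0 0;0 0 -0.43 0 0 0 0")

```text
t: 3.05
position: [426.3, -316.4, 205.1]
tcp_rot: [0.999, 0.053, 0.002, 0.002]
force: [-0.1, -0.8, -3.4]
width: 0.234
grip_force: 117.8
```

```bash
python3 d.py 538.1 -42.5 200 -7.7
```

```text
t 3.05 pos [ 426.3 -316.4  205.1] yaw 6.1 F [-0.1 -0.8 -3.4] w 0.234 grip 117.82169222831726
[ 0.3507 -0.6512  0.0113] [ 0.0054 -0.0066  0.3067]
```

>>> drive_tool(increments="0.04 -0.07 0 0 0 0.04 0;0.1 -0.18 0 0 0 0.1 0;0.15 -0.28 0 0 0 0.16 0;0.2 -0.38 0 0 0 0.2 0;0.24 -0.45 0 0 0 0.24 0")

```text
t: 3.55
position: [501.7, -124.0, 198.4]
tcp_rot: [0.999, -0.041, -0.001, -0.0]
force: [1.0, -0.5, -4.2]
width: 0.241
grip_force: 118.1
```

```bash
python3 d.py 538.1 -42.5 200 -7.7
```

```text
t 3.55 pos [ 501.7 -124.   198.4] yaw -4.72 F [ 1.  -0.5 -4.2] w 0.241 grip 118.11068415641785
[ 0.0738 -0.2104 -0.004 ] [-0.0006  0.0016  0.0662]
```

>>> drive_tool(increments="0.035 -0.1 0 0 0 0.03 0;0.06 -0.17 0 0 0 0.05 0;0.074 -0.21 0 0 0 0.066 0;0.074 -0.21 0 0 0 0.066 0;0.074 -0.21 0 0 0 0.066 0")

```text
t: 4.05
position: [537.7, -45.1, 198.4]
tcp_rot: [0.998, -0.066, -0.001, 0.0]
force: [0.6, 0.1, -3.6]
width: 0.232
grip_force: 118.0
```

```bash
python3 d.py 538.1 -42.5 175 -7.7; python3 -c "
from h import *
s=state(); p=s['position']; r=R.from_quat(s['tcp_rot']); X=r.as_matrix()[:,0]; zf=p[2]-28.1
h=p+63.5*X; h[2]=zf; print('head',h)
im=eyes.snapshot('scene'); c=eyes.calibration('scene'); o=(290,130); 
cv2.imwrite('pics/s2.png',cv2.resize(im[130:270,290:430],None,fx=4,fy=4,interpolation=2))
im=eyes.snapshot('wrist');cv2.imwrite('pics/w2.png',im)
print((proj(c,[h,h+[0,0,90],[601,-51,107],[602+19/2,-51+74,107]])-o)*4)
c=eyes.calibration('wrist');print(proj(c,[h+[0,0,90],[601,-51,107]]))"
```

```text
t 4.05 pos [537.7 -45.1 198.4] yaw -7.62 F [ 0.6  0.1 -3.6] w 0.232 grip 118.04314613342285
[ 0.0002 -0.0065  0.0586] [0.0003 0.002  0.0018]
head [600.64941463 -53.49587651 170.3247448 ]
[[162.91502339 288.87121194]
 [163.67612907 175.96722315]
 [165.8923647  361.75820643]
 [267.72268483 344.4423579 ]]
[[321.30145236 168.91984875]
 [319.04517151 126.7510826 ]]
```

View pics/s2.png

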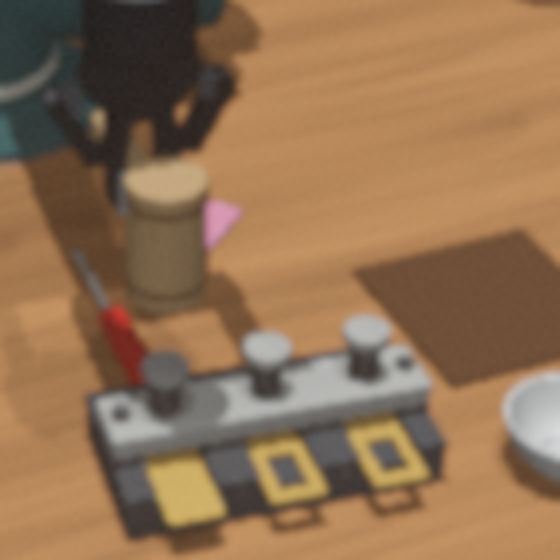

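View pics/w2.png

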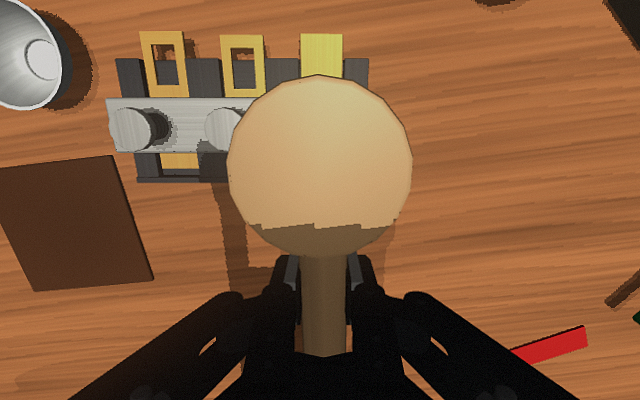

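In the scene crop the mallet hangs upright over the right stamp: head top (166,183), face (165,312), stamp (164,366) against a predicted (166,362). In the wrist view the head covers the right stamp, with the plain tag just beyond it at (322,55). I'll lower it to 25 mm above the stamp first, then strike.

>>> drive_tool(increments="0 -0.006 0.05 0 0 0 0;0 -0.006 0.09 0 0 0 0;0 -0.006 0.095 0 0 0 0;0 -0.006 0.095 0 0 0 0;0 -0.006 0.095 0 0 0 0")

```text
t: 4.65
position: [538.6, -43.1, 162.2]
tcp_rot: [0.998, -0.067, 0.0, 0.0]
force: [-0.6, -0.4, -3.4]
width: 0.24
grip_force: 117.9
```

```bash
python3 d.py 538.1 -42.5 105.1 -7.7
```

```text
t 4.65 pos [538.6 -43.1 162.2] yaw -7.69 F [-0.6 -0.4 -3.4] w 0.24 grip 117.90045619010925
[-0.0015 -0.0012  0.1428] [-0.     -0.001   0.0002]
```

>>> drive_tool(increments="0 0 0.1 0 0 0 0;0 0 0.147 0 0 0 0;0 0 0.163 0 0 0 0")

```text
t: 4.95
position: [538.9, -42.8, 99.0]
tcp_rot: [0.998, -0.067, 0.001, -0.0]
force: [-40.5, 5.4, 68.3]
width: 0.242
grip_force: 131.6
```

```bash
python3 d.py 538.1 -42.5 105.1 -7.7
```

```text
t 4.95 pos [538.9 -42.8  99. ] yaw -7.67 F [-40.5   5.4  68.3] w 0.242 grip 131.55944108963013
[-0.002  -0.0006 -0.0152] [-0.0002 -0.0021  0.0006]
```

The blow reached the stop: the TCP is 6 mm past the nominal stop height with 68 N up. Lifting off.

>>> drive_tool(increments="0 0 -0.08 0 0 0 0;0 0 -0.18 0 0 0 0;0 0 -0.25 0 0 0 0;0 0 -0.25 0 0 0 0;0 0 -0.25 0 0 0 0")

```text
t: 5.45
position: [538.6, -42.9, 196.7]
tcp_rot: [0.998, -0.067, 0.001, 0.0]
force: [-0.6, -0.1, -3.5]
width: 0.236
grip_force: 121.3
```

```bash
python3 d.py 450 275 200 0; python3 -c "
from h import *
im=eyes.snapshot('scene')
a=cv2.resize(im[130:270,290:430],None,fx=3,fy=3,interpolation=2)
w=eyes.snapshot('wrist'); b=cv2.resize(w,None,fx=.594,fy=1.05*1)[:420]
cv2.imwrite('pics/s3.png',np.hstack([a,cv2.resize(w,(380,238)) if 0 else cv2.copyMakeBorder(cv2.resize(w,(380,238)),0,182,0,0,0)]))"
```

```text
t 5.45 pos [538.6 -42.9 196.7] yaw -7.68 F [-0.6 -0.1 -3.5] w 0.236 grip 121.27452850341797
[-0.3256 -0.758  -0.0087] [ 1.000e-04 -1.600e-03 -1.707e-01]
```

View pics/s3.png

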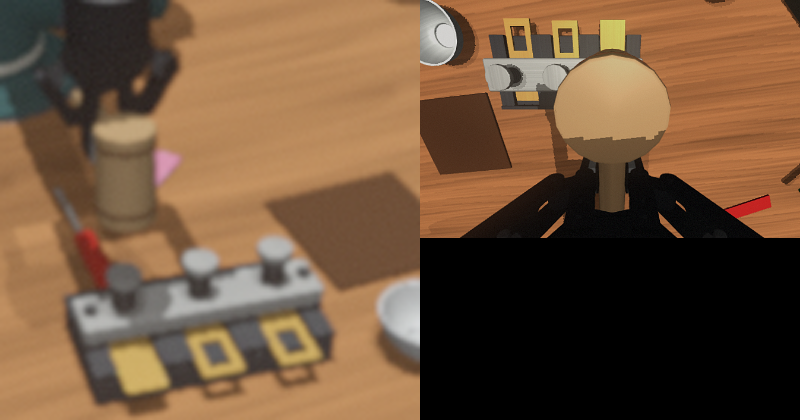

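The scene crop shows the stamp sprung back up, with the other stamps and all tags in place. In the wrist view a dark crescent lies beyond the head, so the mallet pitched slightly in the grip. I'll measure that pitch, with the pre-blow picture as a check.

Run:
```python
from h import *
w=eyes.snapshot('wrist'); cv2.imwrite('pics/w3raw.png',w); c=eyes.calibration('wrist'); s=state()
r=R.from_quat(s['tcp_rot']); p=s['position']
def far(im):
    hsv=cv2.cvtColor(im,40).astype(int); m=(hsv[...,0]>12)&(hsv[...,0]<26)&(hsv[...,1]<130)&(hsv[...,2]>165)
    n,l,st,ce=cv2.connectedComponentsWithStats(cv2.morphologyEx(m.astype(np.uint8),2,np.ones((5,5)))); i=l[150,320] or l[180,320]; 
    return st[i], np.mean(np.nonzero(l[:st[i][1]+3]==i)[1])
for n in('pics/w2.png','pics/w3raw.png'): print(n,far(cv2.imread(n)))
# model: top rim under pitch th (nose up), tool frame: x fwd, z down; grasp pivot at (0,0,-19+k)
a=np.linspace(0,2*np.pi,73)
for th in range(0,11):
    t=np.radians(th); P=np.c_[63.5+27*np.cos(a),27*np.sin(a),-45+0*a]
    Q=R.from_euler('y',t).apply(P)+[0,0,-17]
    uv=proj(c,p+r.apply(Q)); print(th,'far v',uv[:,1].min().round(1),'width',np.ptp(uv[:,0]).round(1),'u',uv[:,0].mean().round(1))
```

```text
pics/w2.png (array([  227,    76,   185,   153, 23143], dtype=int32), np.float64(318.59016393442624))
pics/w3raw.png (array([  226,    93,   195,   142, 22362], dtype=int32), np.float64(323.0))
0 far v 64.5 width 192.0 u 324.0
1 far v 67.2 width 193.9 u 324.0
2 far v 70.2 width 195.9 u 324.0
3 far v 73.3 width 197.8 u 324.0
4 far v 76.7 width 199.8 u 324.1
5 far v 80.4 width 201.8 u 324.1
6 far v 84.3 width 203.8 u 324.1
7 far v 88.4 width 205.8 u 324.1
8 far v 92.8 width 207.8 u 324.1
9 far v 97.5 width 209.7 u 324.1
10 far v 102.5 width 211.7 u 324.1
```

Pitch is about 5° nose-up: width grew 10 px and the far edge shifted 17 px, in line with the 6 mm over-travel. I'll carry the mallet to the pad, then level it.

>>> drive_tool(increments="-0.03 -0.07 0 0 0 -0.02 0;-0.08 -0.18 0 0 0 -0.05 0;-0.125 -0.29 0 0 0 -0.08 0;-0.17 -0.4 0 0 0 -0.1 0;-0.22 -0.51 0 0 0 -0.12 0")

```text
t: 6.1
position: [477.3, 172.6, 195.2]
tcp_rot: [1.0, -0.02, -0.001, 0.0]
force: [0.0, -0.0, -2.6]
width: 0.237
grip_force: 121.1
```

```bash
python3 d.py 450 282 150 0
```

```text
t 6.1 pos [477.3 172.6 195.2] yaw -2.26 F [ 0.  -0.  -2.6] w 0.237 grip 121.1039686203003
[-0.079  -0.2706  0.113 ] [ 0.0005  0.0016 -0.0503]
```

>>> drive_tool(increments="-0.03 -0.1 0.02 0 0 -0.02 0;-0.055 -0.18 0.05 0 -0.03 -0.04 0;-0.07 -0.24 0.09 0 -0.07 -0.05 0;-0.079 -0.27 0.113 0 -0.11 -0.05 0;-0.079 -0.27 0.113 0 -0.11 -0.05 0")

```text
t: 6.6
position: [450.0, 281.0, 148.2]
tcp_rot: [0.999, 0.001, -0.045, 0.0]
force: [0.3, -1.2, -2.9]
width: 0.236
grip_force: 120.9
```

>>> drive_tool(increments="0 0 0 0 0 0 0;0 0 0 0 0 0 0")

```text
t: 6.8
position: [451.4, 279.7, 151.4]
tcp_rot: [0.999, -0.001, -0.043, -0.001]
force: [-1.0, 0.7, -3.4]
width: 0.237
grip_force: 120.9
```

```bash
python3 d.py 450 282 45 0; python3 -c "
from h import *
im=eyes.snapshot('scene'); c=eyes.calibration('scene'); s=state(); p=s['position']
print(s['tcp_rot'])
h=np.array([p[0]+63,p[1],p[2]-28]); print(h,(proj(c,[h,h+[0,0,90],[513,282,6]])-(340,90))*4)
a=cv2.resize(im[90:230,340:480],None,fx=4,fy=4,interpolation=2); cv2.imwrite('pics/s4.png',a)"
```

```text
t 6.8 pos [451.4 279.7 151.4] yaw -0.06 F [-1.   0.7 -3.4] w 0.237 grip 120.91176509857178
[ 0.0192 -0.0053  0.2654] [-0.0023  0.1087 -0.0014]
[ 9.99093342e-01 -6.23607385e-04 -4.25567032e-02 -1.01624907e-03]
[514.43456597 279.67822218 123.63061543] [[304.16674199 339.53407572]
 [318.51115838 239.30348895]
 [288.38451207 457.82709155]]
```

View pics/s4.png

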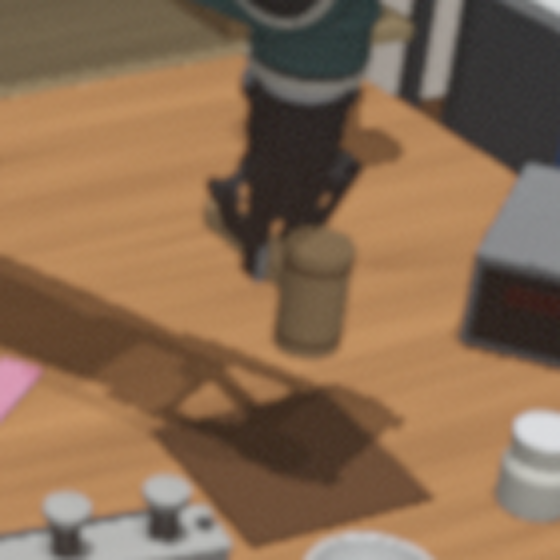

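The scene crop shows the mallet near-upright: top (318,247), face (309,337), above the pad centre (288,458). I'll descend along the world vertical.

>>> drive_tool(increments="0.007 -0.002 0.1 0 0 0 0;0.013 -0.004 0.18 0 0 0 0;0.017 -0.005 0.24 0 0 0 0;0.019 -0.005 0.265 0 0 0 0;0.019 -0.005 0.265 0 0 0 0")

```text
t: 7.35
position: [449.4, 281.9, 44.3]
tcp_rot: [0.999, -0.0, -0.044, -0.001]
force: [0.1, -0.2, -3.7]
width: 0.236
grip_force: 121.2
```

>>> drive_tool(increments="0 0 0.005 0 0 0 0;0.001 0 0.01 0 0 0 0;0.001 0 0.013 0 0 0 0")

```text
t: 7.65
position: [450.0, 282.7, 40.5]
tcp_rot: [0.999, -0.0, -0.042, -0.001]
force: [0.1, -0.4, -3.2]
width: 0.235
grip_force: 121.2
```

>>> drive_tool(increments="0 0 0.004 0 0 0 0;0.001 0 0.007 0 0 0 0")

```text
t: 7.85
position: [449.7, 282.6, 36.9]
tcp_rot: [0.999, -0.0, -0.043, -0.001]
force: [0.5, -0.2, -4.3]
width: 0.239
grip_force: 121.2
```

>>> drive_tool(increments="0 0 0.004 0 0 0 0;0.001 0 0.007 0 0 0 0;0.001 0 0.007 0 0 0 0")

```text
t: 8.15
position: [449.9, 282.5, 33.9]
tcp_rot: [0.999, -0.0, -0.043, -0.001]
force: [-0.1, -0.2, -2.5]
width: 0.236
grip_force: 121.4
```

>>> drive_tool(increments="0 0 0.003 0 0 0 0;0 0 0.005 0 0 0 0;0 0 0.005 0 0 0 0")

```text
t: 8.45
position: [449.8, 282.7, 33.5]
tcp_rot: [0.999, -0.0, -0.043, -0.001]
force: [-10.0, -5.0, 17.1]
width: 0.238
grip_force: 124.2
```

Contact came at z≈33.7, where 34 was expected. I'll back off slightly, relax the grip, then open.

>>> drive_tool(increments="0 0 -0.002 0 0 0 0;0 0 -0.003 0 0 0 0;0 0 -0.003 0 0 0 0", grip_force=20)

```text
t: 8.75
position: [449.8, 282.6, 33.7]
tcp_rot: [0.999, -0.0, -0.043, -0.001]
force: [-4.6, -1.1, 9.1]
width: 0.237
grip_force: 122.3
```

>>> drive_tool(increments="0 0 0 0 0 0 0.3;0 0 0 0 0 0 0.4;0 0 0 0 0 0 0.5;0 0 0 0 0 0 0.7;0 0 0 0 0 0 0.7")

```text
t: 9.25
position: [449.8, 282.5, 33.1]
tcp_rot: [0.999, -0.0, -0.043, -0.001]
force: [0.4, 0.2, -0.3]
width: 0.699
grip_force: 0.0
```

```bash
python3 d.py 450 282 180 0; python3 -c "
from h import *
im=eyes.snapshot('scene'); cv2.imwrite('pics/s5.png',cv2.resize(im[90:230,340:480],None,fx=4,fy=4,interpolation=2))"
```

```text
t 9.25 pos [449.8 282.5  33.1] yaw -0.02 F [ 0.4  0.2 -0.3] w 0.699 grip 0.0
[-0.0311  0.0006 -0.3659] [-0.0022  0.11   -0.0006]
```

View pics/s5.png

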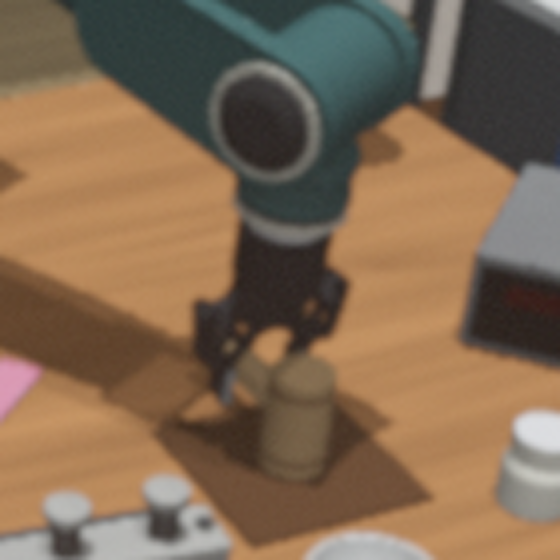

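The crop shows the mallet standing upright on the pad, face around (292,465), with the fingers open and free. I'll retreat straight up.

>>> drive_tool(increments="-0.003 0 -0.04 0 0 0 0.8;-0.01 0 -0.12 0 0 0 0.8;-0.019 0 -0.22 0 0 0 0.8;-0.027 0 -0.32 0 0 0 0.8;-0.031 0 -0.366 0 0 0 0.8")

```text
t: 9.8
position: [450.7, 282.6, 185.5]
tcp_rot: [0.999, -0.0, -0.041, -0.002]
force: [-0.4, 0.7, -0.2]
width: 0.805
grip_force: 0.0
```

>>> drive_tool(increments="-0.1 0 -0.1 0 0 0 0.8;-0.2 0 -0.15 0 0 0 0.8;-0.25 0 -0.15 0 0 0 0.8;-0.25 0 -0.15 0 0 0 0.8;-0.25 0 -0.15 0 0 0 0.8")

```text
t: 10.3
position: [355.5, 282.2, 249.5]
tcp_rot: [0.999, 0.0, -0.042, -0.001]
force: [-0.3, -0.4, 0.6]
width: 0.807
grip_force: 0.0
```

```bash
python3 d.py 450 282 180 0; python3 -c "
from h import *
im=eyes.snapshot('scene'); cv2.imwrite('pics/s6.png',im[90:330,190:510]); t=eyes.snapshot('top'); cv2.imwrite('pics/s7.png',np.hstack([cv2.resize(im[90:330,190:510],(400,300)),cv2.resize(t[80:320,140:460],(400,300))]))"
```

```text
t 10.3 pos [355.5 282.2 249.5] yaw 0.01 F [-0.3 -0.4  0.6] w 0.807 grip 0.0
[0.2502 0.0009 0.1532] [-0.0031  0.1081  0.0002]
```

View pics/s7.png

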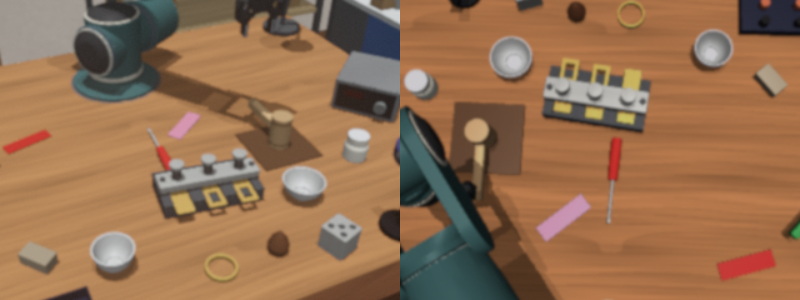

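The final views show the mallet standing upright with its face near the pad centre (top view, head at (476,131)). Tags, stamps and bystanders have not moved.

```bash
python3 -c "
from cell import job
print(job.close_job())"
```

```text
the job is handed in; nothing more can be done
None
```

The job is handed in at about 10 s with no verdict returned: one brisk mallet blow took the right stamp (over the plain tag) to its stop, judging by the 68 N reaction. The mallet stands on its face near the pad's centre, handle end past the edge, and nothing else appears to have moved.

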